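# Build up the sloped stage of a hardness tester

## Task

Press the black riser block onto the studs of the sloped blue stage until it is fully home, then press the brass-topped test block onto the studs of the riser until it is fully home too. Lay each block lengthways along the slope (either end up), let go of both, and leave the other loose things on the bench where they are.

Things in the scene. Friction and masses are not known exactly. Their poses are not given: they have to be found in the camera images.
- tile: Blue plate 150 x 100 x 16 mm, the top of a fixed blue stand, sloping 25 degrees down away from the robot. Origin: centre of its upper face, 85 mm above the bench; x runs down the slope (away from the robot), y across it, z is the face's normal. Four steel studs stand along z at x = +-36 mm, y = +-12 mm: 14 mm diameter, 12 mm high, tapering to 9 mm over the top 5 mm. Orange plug in the middle.
- riser: Loose black block 110 x 50 x 40 mm (x, y, z), about 0.3 kg, lying flat on the bench. Origin: centre of its underside, which has four square sockets 16.5 mm wide, 15 mm deep at x = +-36, y = +-12 mm. On its top (z = 40 mm) four studs and an orange plug like the tile's. Same either way round. Home, its underside lies on the tile's face: origin on the tile's origin, x along the tile's x.
- testblock: Loose aluminium block 110 x 50 x 36 mm with a brass plate 96 x 40 x 6 mm on top (42 mm in all), about 0.42 kg, lying flat on the bench. Origin: centre of its underside, x along its length. Sockets like the riser's, same either way round. Home on the riser, its origin is 40 mm up the riser's z axis, x along the riser's x.
- tile_plug (a joint): Orange friction plug, 18 mm diameter, at the centre of the tile; moves along the tile's z only. 0: stands 8 mm proud of the face; grows as it is pushed in (m), flush at 0.008. Takes 9 to 11 N to move and stays where it is pushed. The block's solid middle pushes it in, so a block merely laid on the studs stays about 8 mm proud.
- riser_plug (a joint): The same plug at the centre of the riser's top, moving along the riser's z; same travel and stiffness.
- stand: The fixed blue stand under the tile: foot 160 x 110 mm, origin at the centre of its underside; yaw as the tile's. Its foot ends 80 mm either way along x.
- spare: Bystander: loose green spacer 90 x 50 x 30 mm, no studs; origin at the centre of its underside.
- puck: Bystander: loose brass disc, 64 mm diameter, 16 mm high; origin at the centre of its underside.
- bottle: Bystander: black bottle, 66 mm diameter, 150 mm high; origin at the centre of its underside.
- driver: Bystander: screwdriver 180 mm long lying along its x; origin at about its middle, on the bench.
- mug: Bystander: white mug, 80 mm diameter, 90 mm high; origin at the centre of its underside.
- wrench: Bystander: wrench 180 mm long lying along its x; origin at about its middle, on the bench.
- jar: Bystander: white jar with a red lid, 70 mm diameter, 70 mm high; origin at the centre of its underside.
Not all that is in view belongs to the job. What is shaped like the riser but purple or turquoise is not meant.

How it is judged:
On the way, in this order (a step that is already met when the one before it is completed fails the run):
1. the riser is fully home on the studs of the sloped tile (x of riser in the frame of tile between -0.003 and 0.003 m and y of riser in the frame of tile between -0.003 and 0.003 m and z of riser in the frame of tile between -0.002 and 0.002 m and angle between the z axis of riser and the z axis of tile, either way round below 0.04 rad and angle between the x axis of riser and the x axis of tile, either way round below 0.08 rad and contact force between riser and tile above 0.2 N), for 0.2 s.
2. the test block is fully home on the studs of the riser (x of testblock in the frame of riser between -0.003 and 0.003 m and y of testblock in the frame of riser between -0.003 and 0.003 m and z of testblock in the frame of riser between 0.038 and 0.042 m and angle between the z axis of testblock and the z axis of riser, either way round below 0.04 rad and angle between the x axis of testblock and the x axis of riser, either way round below 0.08 rad and contact force between testblock and riser above 0.2 N), for 0.2 s.
At the end, for the whole second after the job is handed in: The riser sits fully home on the tile and the test block fully home on the riser: each within 2 mm of flush along the normal, within 3 mm of centred, tilted under 0.04 rad and turned under 0.08 rad from the part below (either way round), touching it, and at rest (all of step 1 and all of step 2 and linear speed of each of riser, testblock below 0.01 m/s).
It fails at once if another loose thing on the bench is moved more than 30 mm (distance of any of spare, puck, bottle, driver, mug, wrench, jar from where it was at the start of the episode above 0.03 m).
It also fails if it takes over 72 s, if anything falls off the work surface, if the arm or the gripper's body presses on something with over 40 N, if the wrist force passes 120 N, or if a joint passes its speed limit or range.

## Robot

A 7-joint arm with a two-finger parallel gripper is mounted at the origin on the work surface. World frame = base frame: x ahead of the robot, y to its left, z up, the work surface at z = 0. Lengths are in m, angles in rad, forces in N, time in s.
With the tool pointing down it reaches from about 0.425 to 0.875 m from the base axis. Payload 9.9 kg.
Tool frame: the origin (TCP) lies at the very end of the fingers, on their centre line; the grasp point (between the pads) lies 19 mm behind it; z points along the fingers, y is the line along which they close (so a half turn about z gives the same grasp; the last joint's range is limited). The gripper opens to 85 mm and grips with 20 to 120 N. Pads are 22 mm wide; open, the fingers measure 114 mm over their backs; the gripper's body (76 mm by 85 mm) begins 54 mm behind the grasp point. The pads swing forward as they close: fully open they stand 13 mm farther back than shut.
Start: joints at [-0.084, 0.576, 0.025, 1.437, -0.015, 1.129, -0.057], TCP at [0.675, 0, 0.231] pointing down, gripper open.
Joint ranges: [-2.76, 2.76], [-0.34, 2.15], [-1.52, 1.57], [0.19, 2.46], [-1.09, 4.23], [0.17, 1.99], [-2.82, 2.82]. Speed limits (rad/s): [2.22, 2.22, 3.01, 3.01, 3.14, 3.14, 3.14].

## Interface

Orientations are given as a 3x3 rotation matrix whose columns are the frame's x, y, z axes.
In Python, from workcell import manip, viewer gives the robot as it stands. The module is installed in compiled form; this text tells all that it offers.
- The arm moves only by the tool arm_command, never from a script. Its argument "commands" is a list of rows, each a list of 3 entries, a list of its own where there are three numbers: the turn, a rotation vector about the tool's x, y, z in degrees, then the shift along the tool's x, y, z in m, then the gripper's target within -1 to 1 (fully open at 1, half-way at 0, shut at -1). In form: [[[rx, ry, rz], [tx, ty, tz], fingers], ...]. A call has 1 to 5 rows; each row shifts and turns the commanded pose from where the row before left it, along the tool's axes as they then stand; what a row does not reach is not made up. A row lasts 1/10 s, in which the tool goes at most 50 mm and 8.59 degrees, less where a joint would pass 70% of its speed; a pose out of reach is approached as far as the arm can. A call is refused whole if a number of a shift passes 0.05 or a number of a turn 8.59, either way. A call with a gripper value outside its range is refused whole. The fingers move at their own pace and stop on an object; the grip force is fixed at half the most. Time passes only in rows, so rows that do not move let the fingers close. It gives the time, the measured TCP pose, the force, the opening and the grip force at its end, in the units of the state.
- manip.observe(): the state, without advancing time (a new reading comes with each control period).
- viewer.get_image(name): name is "scene" or "side" or "wrist"; returns the picture (480x640x3 uint8, red, green, blue); there is no depth.
- viewer.camera_params(name): a dict with "intrinsics" (3x3 intrinsics, pixels), "dist" ([k1, k2, p1, p2, k3] as OpenCV has them; the pictures are not rectified), "cam_to_world" (4x4, takes a point from camera to world coordinates). Camera axes: x right, y up, looking along -z (the intrinsics and any distortion apply to the point x, -y, -z); pixel columns grow to the right and rows downward; lengths in m; the calibration is good to about 2 mm. A picture is of the moment at which its call begins: read the wrist's pose just before it. camera_params takes no time and is no camera call; for the wrist camera it gives the pose at the moment of the call.
- manip.close_job(): hands the job in; it is judged then, once.
The state is a dict: "time": time; "q": joint angles; "joint_velocities": joint speeds; "joint_efforts": joint torques, N m; "tool_pos": TCP position; "ee_rot": TCP orientation; "wrist_force": force on the tool from outside, world axes, zero at the start; "ft_torque": the same for the moment, N m; "width": opening from 0.0 (shut) to 1.0 (fully open); "finger_force": force on a finger pad.
Only numpy, scipy, OpenCV 4.12 (cv2) and the standard library are available. Lean on these libraries where they do the work, as an engineer would, in place of code of your own. Each camera call takes 0.05 s, during which the arm holds its last target. There are 200 camera calls.

## Working session

There is one attempt and no reset: what is moved stays moved. The work goes in short steps, Python scripts to look and compute and a tool call to move; the robot and the scene stay as the last step left them, time stands still between calls to the robot, and variables do not carry over. Pictures are saved under pics/ and viewed, at most 10 in all, crops included, and the job is handed in when it is done.

Besides the shell and the picture viewer there is one more tool, called after ">>>" as name(argument=value, ...), one argument or row to a line, values as JSON. arm_command: Moves the arm, as the interface text tells. Its arguments: {"type":"object","properties":{"commands":{"type":"array"}},"required":["commands"]}

```bash
mkdir -p pics
cat > h.py <<'E'
import numpy as np, cv2
from workcell import manip, viewer
def shot(n,f=None):
    p=viewer.camera_params(n); im=viewer.get_image(n)[:,:,::-1].copy()
    if f: cv2.imwrite('pics/'+f,im); np.save('pics/'+f+'.npy',p,allow_pickle=True)
    return im,p
def load(f): return cv2.imread('pics/'+f),np.load('pics/'+f+'.npy',allow_pickle=True).item()
def rays(p,uv):
    uv=np.asarray(uv,float).reshape(-1,1,2)
    n=cv2.undistortPoints(uv,np.array(p['intrinsics']),np.array(p['dist'])).reshape(-1,2)
    T=np.array(p['cam_to_world']); d=np.c_[n[:,0],-n[:,1],-np.ones(len(n))]@T[:3,:3].T
    return T[:3,3],d/np.linalg.norm(d,axis=1)[:,None]
def onz(p,uv,z):
    o,d=rays(p,uv); return o+d*((z-o[2])/d[:,2])[:,None]
def onplane(p,uv,c,n):
    o,d=rays(p,uv); return o+d*(((c-o)@n)/(d@n))[:,None]
def proj(p,X):
    T=np.array(p['cam_to_world']); c=(np.atleast_2d(X)-T[:3,3])@T[:3,:3]
    c=c*[1,-1,-1]; return cv2.projectPoints(c,np.zeros(3),np.zeros(3),np.array(p['intrinsics']),np.array(p['dist']))[0].reshape(-1,2)
def tri(a,b):
    # a,b lists of (p,uv) single points
    A=np.zeros((3,3));B=np.zeros(3)
    for p,uv in (a,b):
        o,d=rays(p,[uv]);d=d[0];M=np.eye(3)-np.outer(d,d);A+=M;B+=M@o
    return np.linalg.solve(A,B)
E
python3 - <<'E'
from h import *
a,_=shot('scene','s0.png');b,_=shot('side','d0.png');c,_=shot('wrist','w0.png')
for n in('scene','side','wrist'):
    p=viewer.camera_params(n);print(n,np.round(p['cam_to_world'],3).tolist(),np.round(p['intrinsics'],1).tolist())
E
```

```text
scene [[-0.608, -0.542, 0.58, 1.32], [0.794, -0.417, 0.442, 0.52], [0.003, 0.729, 0.684, 1.026], [0.0, 0.0, 0.0, 1.0]] [[520.9, 0.0, 318.5], [0.0, 520.9, 243.9], [0.0, 0.0, 1.0]]
side [[-0.809, 0.399, -0.431, -0.054], [-0.587, -0.544, 0.599, 0.782], [0.005, 0.738, 0.675, 0.998], [0.0, 0.0, 0.0, 1.0]] [[582.5, 0.0, 315.1], [0.0, 582.5, 241.5], [0.0, 0.0, 1.0]]
wrist [[1.0, -0.001, 0.0, 0.675], [0.001, 0.962, 0.274, 0.069], [-0.001, -0.274, 0.962, 0.374], [0.0, 0.0, 0.0, 1.0]] [[336.6, 0.0, 323.0], [0.0, 336.6, 235.2], [0.0, 0.0, 1.0]]
```

View pics/s0.png

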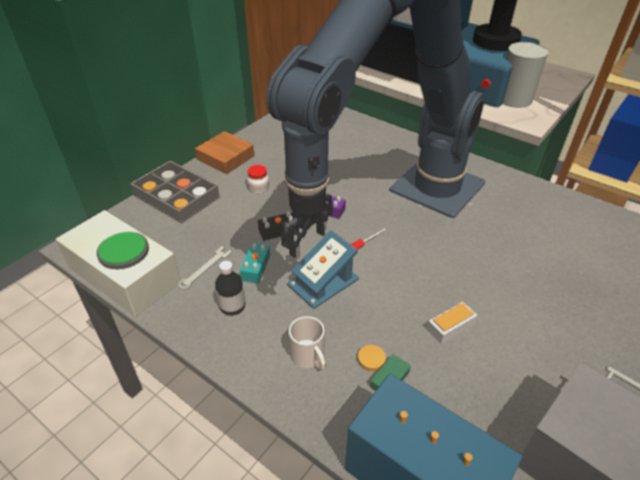

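View pics/d0.png

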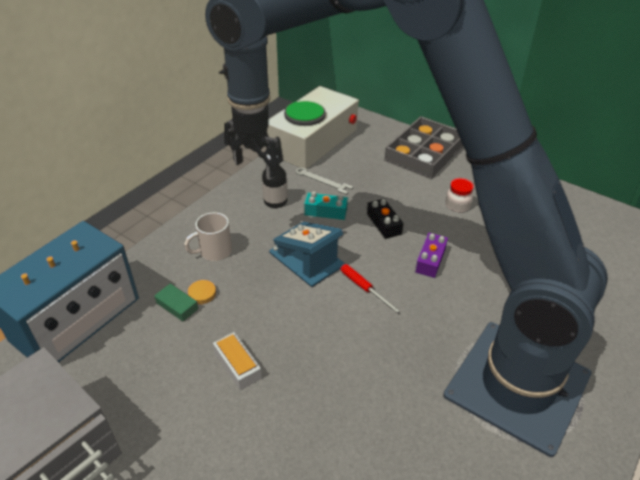

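Scene: tile ~(325,260), riser ~(275,225) partly behind the gripper, test block ~(452,321). Side: tile (308,240), riser (385,215), test block (238,360).

Run:
```python
from h import *
s,ps=load('s0.png');d,pd=load('d0.png')
print(np.round(manip.observe()['ee_rot'],3).tolist())
for n,a,b in(('tileplug',(323,260),(306,232)),('riserplug',(278,220),(386,211)),('tb',(453,319),(238,354)),('turq',(255,257),(326,202)),('driver',(357,246),(352,279))):
    print(n,tri((ps,a),(pd,b)).round(3))
for n,a in(('jar',(461,195)),('bottle',(275,195)),('mug',(213,245)),('puck',(202,292)),('spare',(176,302)),('drv1',(342,268)),('drv2',(398,312)),('wr1',(298,172)),('wr2',(350,189)),('purple',(433,255))): print(n,onz(pd,[a],0.02)[0].round(3))
```

```text
[[0.0, 1.0, -0.001], [1.0, -0.0, -0.0], [-0.0, -0.001, -1.0]]
tileplug [ 0.565 -0.041  0.087]
riserplug [ 0.477 -0.269  0.043]
tb [0.49  0.294 0.034]
turq [ 0.629 -0.219  0.037]
driver [ 0.421 -0.028  0.031]
jar [ 0.359 -0.477  0.02 ]
bottle [ 0.77  -0.174  0.02 ]
mug [0.767 0.073 0.02 ]
puck [0.679 0.203 0.02 ]
spare [0.705 0.26  0.02 ]
drv1 [ 0.465 -0.049  0.02 ]
drv2 [ 0.288 -0.009  0.02 ]
wr1 [ 0.784 -0.297  0.02 ]
wr2 [ 0.62  -0.318  0.02 ]
purple [ 0.311 -0.217  0.02 ]
```

View pics/w0.png

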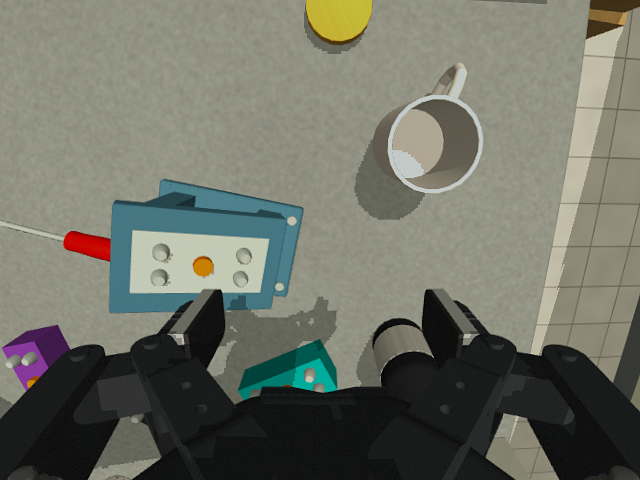

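Wrist: tile face with four studs at (161,253), (159,278), (244,256), (240,279) and plug (203,266); the rest is bystanders. Next, go over the riser for a close look.

>>> arm_command(
  commands=[
    [[0,0,0],[-0.032,-0.02,0],1],
    [[0,0,0],[-0.032,-0.02,0],1],
    [[0,0,0],[-0.032,-0.02,0],1],
    [[0,0,0],[-0.032,-0.02,0],1],
    [[0,0,0],[-0.032,-0.02,0],1],
  ],
)

```text
time: 0.65
tool_pos: [0.5739, -0.1611, 0.2311]
ee_rot: [[-0.0, 1.0, -0.0], [1.0, 0.0, -0.0], [-0.0, -0.0, -1.0]]
wrist_force: [-0.2, -0.6, 0.4]
width: 0.999
finger_force: 0.0
```

>>> arm_command(
  commands=[
    [[0,0,0],[-0.032,-0.02,0],1],
    [[0,0,0],[-0.032,-0.02,0],1],
    [[0,0,0],[-0.032,-0.02,0],1],
    [[0,0,0],[-0.032,-0.02,0],1],
    [[0,0,0],[0,0,0],1],
  ],
)

```text
time: 1.15
tool_pos: [0.491, -0.2937, 0.2313]
ee_rot: [[0.008, 1.0, -0.002], [1.0, -0.008, -0.003], [-0.003, -0.002, -1.0]]
wrist_force: [0.6, 0.8, -0.2]
width: 1.001
finger_force: 0.0
```

Run:
```python
from h import *
shot('wrist','w1.png')
```

```text
(no output)
```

View pics/w1.png

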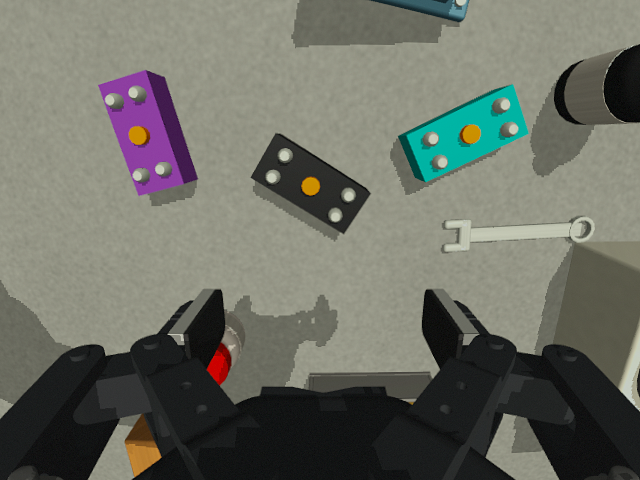

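Riser: plug (311,187), studs (285,156), (273,177), (349,195), (335,215). Purple and turquoise decoys lie at either side; the wrench and jar are clear of it.

```bash
cat >> h.py <<'E'
def blobs(m,amin=20,amax=1e5):
    n,l,st,c=cv2.connectedComponentsWithStats(m.astype(np.uint8)); return [(c[i].round(1),st[i][4]) for i in range(1,n) if amin<=st[i][4]<=amax]
def orange(im):
    h=cv2.cvtColor(im,cv2.COLOR_BGR2HSV); return (h[...,0]>10)&(h[...,0]<24)&(h[...,1]>170)&(h[...,2]>110)
E
python3 - <<'E'
from h import *
im,p=load('w1.png'); s,ps=load('s0.png');d,pd=load('d0.png')
print('or',blobs(orange(im)[:300]),)
for n,a,q in(('s',s,ps),('d',d,pd)): print(n,blobs(orange(a),3))
g=cv2.cvtColor(im,cv2.COLOR_BGR2HSV); sub=np.zeros(g.shape[:2],bool); sub[140:230,255:365]=1
# riser-body: dark region hull
dark=(g[...,2]<60); dark[:,:230]=0;dark[:120]=0;dark[245:]=0;dark[:,385:]=0
dm=dark.astype(np.uint8); cs,_=cv2.findContours(dm,0,2); c=max(cs,key=cv2.contourArea); hull=cv2.convexHull(c)
hm=cv2.drawContours(np.zeros_like(dm),[hull],-1,1,-1)
er=cv2.erode(hm,np.ones((5,5)))>0
st=blobs((er)&(g[...,2]>120)&(g[...,1]<70),30); print('studs',st)
P=onz(p,[x[0] for x in st],0.05); print(P.round(4),P.mean(0))
b=[x[0] for x in blobs(orange(im)[:300]) if 290<x[0][0]<330][0]
print('plug',onz(p,[b],0.048),cv2.minAreaRect(hull))
dd=[x for x in blobs(orange(d),3) if 375<x[0][0]<395]
if dd: print('tri',tri((p,b),(pd,dd[0][0])))
print(manip.observe()['q'].round(2) if hasattr(manip.observe()['q'],'round') else manip.observe()['q'])
E
```

```text
or [(array([470.4, 133.6]), np.int32(279)), (array([138.3, 134.9]), np.int32(287)), (array([310.3, 185.7]), np.int32(277))]
s [(array([153.3, 185. ]), np.int32(3)), (array([253.8, 256. ]), np.int32(12)), (array([322.5, 259. ]), np.int32(16)), (array([467.5, 457.2]), np.int32(17))]
d [(array([425.4, 129. ]), np.int32(57)), (array([436.4, 147.2]), np.int32(46)), (array([403.2, 148.9]), np.int32(53)), (array([325.9, 198.5]), np.int32(15)), (array([385.1, 210.8]), np.int32(29)), (array([305.4, 231.9]), np.int32(14)), (array([ 74.2, 243.8]), np.int32(13)), (array([433. , 247.1]), np.int32(20)), (array([ 49.9, 260.3]), np.int32(15)), (array([ 24.4, 277.9]), np.int32(16)), (array([201.7, 290.5]), np.int32(393)), (array([236. , 354.5]), np.int32(618))]
studs [(array([284.6, 154.1]), np.int32(133)), (array([272.1, 175.9]), np.int32(134)), (array([348.4, 194.1]), np.int32(127)), (array([335.2, 214.5]), np.int32(129))]
[[ 0.4554 -0.2382  0.05  ]
 [ 0.4427 -0.2585  0.05  ]
 [ 0.516  -0.2767  0.05  ]
 [ 0.5032 -0.2968  0.05  ]] [ 0.47932739 -0.26756102  0.05      ]
plug [[ 0.4790653  -0.26851935  0.048     ]] ((310.59393310546875, 182.9014892578125), (111.48153686523438, 52.478397369384766), 31.108810424804688)
tri [ 0.4792116  -0.26897762  0.04296232]
[ 0.41  0.42  0.06  1.72 -0.03  1.    0.47]
```

>>> arm_command(
  commands=[
    [[0,0,-8.3],[0,0,0.016],1],
    [[0,0,-8.3],[0,0,0.016],1],
    [[0,0,-8.3],[0,0,0.016],1],
    [[0,0,-8.3],[0,0,0.016],1],
    [[0,0,-8.3],[0,0,0.016],1],
  ],
)

```text
time: 1.7
tool_pos: [0.4958, -0.2866, 0.1506]
ee_rot: [[-0.668, 0.744, 0.0], [0.744, 0.668, 0.001], [0.0, 0.001, -1.0]]
wrist_force: [-0.7, 0.0, -0.6]
width: 1.0
finger_force: 0.0
```

>>> arm_command(
  commands=[
    [[0,0,-8.3],[0,0,0.016],1],
    [[0,0,-8.3],[0,0,0.016],1],
    [[0,0,0],[0,0,0],1],
    [[0,0,0],[0,0,0],1],
  ],
)

```text
time: 2.1
tool_pos: [0.4954, -0.2873, 0.1193]
ee_rot: [[-0.847, 0.531, -0.0], [0.531, 0.847, 0.001], [0.001, 0.001, -1.0]]
wrist_force: [0.9, 0.6, -0.2]
width: 1.0
finger_force: 0.0
```

```bash
cat >> h.py <<'E'
def go(target):
    o=manip.observe(); R=np.array(o['ee_rot']); t=np.array(o['tool_pos']); print('tcp',t.round(4),'shift',(R.T@(np.array(target)-t)).round(4),'q',np.round(o['q'],2)); return R,t
def studs(im,roi,n=4):
    g=cv2.cvtColor(im,cv2.COLOR_BGR2HSV); m=np.zeros(g.shape[:2],bool);x0,y0,x1,y1=roi;m[y0:y1,x0:x1]=1
    return blobs(m&(g[...,2]>120)&(g[...,1]<70),30,3000)
E
python3 - <<'E'
from h import *
R,t=go([.4793,-.268,.005]); print(R.round(3).tolist())
im,p=shot('wrist','w2.png'); b=[x for x in blobs(orange(im),100)];print(b)
for x in b: print(onz(p,[x[0]],.048))
E
```

```text
tcp [ 0.4954 -0.2873  0.1193] shift [0.0238 0.0078 0.1144] q [ 0.58  0.55 -0.21  1.84  0.16  0.76  1.3 ]
[[-0.847, 0.531, -0.0], [0.531, 0.847, 0.001], [0.001, 0.001, -1.0]]
[(array([334.3, 210.3]), np.int32(603))]
[[ 0.47843389 -0.26839355  0.048     ]]
```

>>> arm_command(
  commands=[
    [[0,0,0],[0.012,0.0039,0],1],
    [[0,0,0],[0.0118,0.0039,0],1],
    [[0,0,0],[0,0,0.025],1],
    [[0,0,0],[0,0,0.03],1],
    [[0,0,0],[0,0,0.025],1],
  ],
)

```text
time: 2.65
tool_pos: [0.4791, -0.2684, 0.0392]
ee_rot: [[-0.848, 0.53, 0.001], [0.53, 0.848, -0.001], [-0.001, 0.0, -1.0]]
wrist_force: [-0.1, -0.1, 0.3]
width: 1.003
finger_force: 0.0
```

>>> arm_command(
  commands=[
    [[0,0,0],[0,0,0.02],1],
    [[0,0,0],[0,0,0.014],1],
    [[0,0,0],[0,0,0],1],
    [[0,0,0],[0,0,0],-1],
    [[0,0,0],[0,0,0],-1],
  ],
)

```text
time: 3.15
tool_pos: [0.4796, -0.2689, 0.0065]
ee_rot: [[-0.849, 0.529, 0.001], [0.529, 0.849, -0.001], [-0.002, 0.0, -1.0]]
wrist_force: [-0.1, 0.1, 0.1]
width: 0.69
finger_force: 0.0
```

>>> arm_command(
  commands=[
    [[0,0,0],[0,0,0],-1],
    [[0,0,0],[0,0,0],-1],
    [[0,0,0],[0,0,0],-1],
    [[0,0,0],[0,0,0],-1],
    [[0,0,0],[0,0,0],-1],
  ],
)

```text
time: 3.65
tool_pos: [0.4797, -0.269, 0.0067]
ee_rot: [[-0.849, 0.529, 0.002], [0.529, 0.849, -0.001], [-0.002, 0.0, -1.0]]
wrist_force: [-0.6, 1.0, 6.4]
width: 0.574
finger_force: 62.4
```

Gripped (width 0.574 ≈ 49 mm). Lift, and work out the tile from the first wrist picture meanwhile.

>>> arm_command(
  commands=[
    [[0,0,0],[0,0,-0.02],-1],
    [[0,0,0],[0,0,-0.04],-1],
    [[0,0,0],[0,0,-0.045],-1],
    [[0,0,0],[0,0,-0.045],-1],
    [[0,0,0],[0,0,-0.045],-1],
  ],
)

```text
time: 4.15
tool_pos: [0.4783, -0.2685, 0.2027]
ee_rot: [[-0.849, 0.529, 0.0], [0.529, 0.849, -0.0], [-0.0, 0.0, -1.0]]
wrist_force: [1.6, 0.1, -4.4]
width: 0.577
finger_force: 63.3
```

```bash
cat >> h.py <<'E'
def tilefit(p,uv,off,c0,yaw0,h=.085):
    # studs on the plane parallel to the sloped face, off above it; refines yaw and centre
    c=np.array([c0[0],c0[1],h]);yaw=yaw0
    for _ in range(8):
        x=np.array([np.cos(yaw)*np.cos(T25),np.sin(yaw)*np.cos(T25),-np.sin(T25)]);y=np.array([-np.sin(yaw),np.cos(yaw),0]);n=np.cross(x,y)
        P=onplane(p,uv,c+off*n,n)-off*n; loc=(P-c)@np.c_[x,y,n]
        up=loc[loc[:,0]<loc[:,0].mean()].mean(0);dn=loc[loc[:,0]>loc[:,0].mean()].mean(0)
        yaw+=np.arctan2(dn[1]-up[1],dn[0]-up[0]); m=P.mean(0); c=np.array([m[0],m[1],c[2]])
        s=(h-c[2]); 
        # keep the centre on height h: slide along the viewing ray
        o=np.array(p['cam_to_world'])[:3,3]
        r=m+off*n-o; r/=r[2]; c=m+r*(h-m[2])
    return c,yaw,np.c_[x,y,n],loc
T25=np.radians(25)
E
python3 - <<'E'
from h import *
im,p=load('w0.png')
b=studs(im,(140,235,262,290)); print(b, blobs(orange(im)[:300],60))
E
```

```text
[] [(array([202.5, 265.8]), np.int32(314))]
```

Run:
```python
from h import *
im,p=load('w0.png')
g=cv2.cvtColor(im,cv2.COLOR_BGR2GRAY)
c=cv2.HoughCircles(cv2.resize(g[230:300,125:275],None,fx=4,fy=4,interpolation=cv2.INTER_CUBIC),cv2.HOUGH_GRADIENT,1,50,param1=80,param2=18,minRadius=22,maxRadius=50)
if c is not None: print((c[0]/4+[125,230,0]).round(1))
uv=np.array([(161,252.5),(159,277.5),(244,256),(240,279)],float)
for off in (.009,.012):
    r=tilefit(p,uv,off,(.565,-.041),-.08); print(r[0].round(4),np.degrees(r[1]).round(2),(r[3]*1000).round(1).tolist())
    c0,yaw,R,_=r; print('plug',onplane(p,[(202.5,265.8)],c0+.008*R[:,2],R[:,2])-.008*R[:,2])
```

```text
[[202.9 266.6  10.5]
 [160.6 252.4   9.1]
 [240.6 279.1   7.8]
 [158.9 277.9   8.9]
 [243.1 255.4   7.5]]
[ 0.5633 -0.0398  0.085 ] -12.25 [[-35.6, 11.7, -0.0], [-35.5, -11.7, -0.0], [35.7, 11.9, 0.0], [35.4, -11.9, 0.0]]
plug [[ 0.56309206 -0.03957741  0.08510243]]
[ 0.5631 -0.0385  0.085 ] -12.25 [[-35.2, 11.6, -0.0], [-35.2, -11.6, -0.0], [35.4, 11.8, -0.0], [35.0, -11.8, 0.0]]
plug [[ 0.56301777 -0.03965196  0.08491001]]
```

>>> arm_command(
  commands=[
    [[0,0,-6.6],[0,0,-0.016],-1],
    [[0,0,-6.6],[0,0,-0.016],-1],
    [[0,0,-6.6],[0,0,-0.016],-1],
    [[0,0,0],[-0.022,0.0344,0],-1],
    [[0,0,0],[-0.022,0.0344,0],-1],
  ],
)

```text
time: 4.65
tool_pos: [0.5361, -0.2116, 0.2496]
ee_rot: [[-0.977, 0.214, 0.001], [0.214, 0.977, -0.001], [-0.001, -0.001, -1.0]]
wrist_force: [1.0, 0.0, -4.2]
width: 0.574
finger_force: 63.5
```

>>> arm_command(
  commands=[
    [[0,0,0],[-0.022,0.0344,0],-1],
    [[0,0,0],[-0.022,0.0344,0],-1],
    [[0,0,0],[-0.022,0.0344,0],-1],
    [[0,0,0],[-0.022,0.0344,0],-1],
    [[0,0,0],[-0.022,0.0344,0],-1],
  ],
)

```text
time: 5.15
tool_pos: [0.6804, -0.0645, 0.2486]
ee_rot: [[-0.978, 0.21, -0.0], [0.21, 0.978, -0.0], [0.0, -0.0, -1.0]]
wrist_force: [0.6, -0.1, -3.3]
width: 0.574
finger_force: 63.5
```

>>> arm_command(
  commands=[
    [[0,0,0],[0,0,0],-1],
    [[0,0,0],[0,0,0],-1],
  ],
)

```text
time: 5.35
tool_pos: [0.6799, -0.0643, 0.2479]
ee_rot: [[-0.978, 0.208, -0.001], [0.208, 0.978, 0.0], [0.001, 0.0, -1.0]]
wrist_force: [0.2, -1.1, -3.6]
width: 0.575
finger_force: 63.6
```

Run:
```python
from h import *
R,t=go([.5632,-.0397,.085]); print(R.round(3).tolist())
im,p=shot('wrist','w3.png')
```

```text
tcp [ 0.6799 -0.0643  0.2479] shift [ 0.1191 -0.0002  0.1631] q [ 0.22  0.59 -0.34  1.38  0.2   1.21  1.22]
[[-0.978, 0.208, -0.001], [0.208, 0.978, 0.0], [0.001, 0.0, -1.0]]
```

View pics/w3.png

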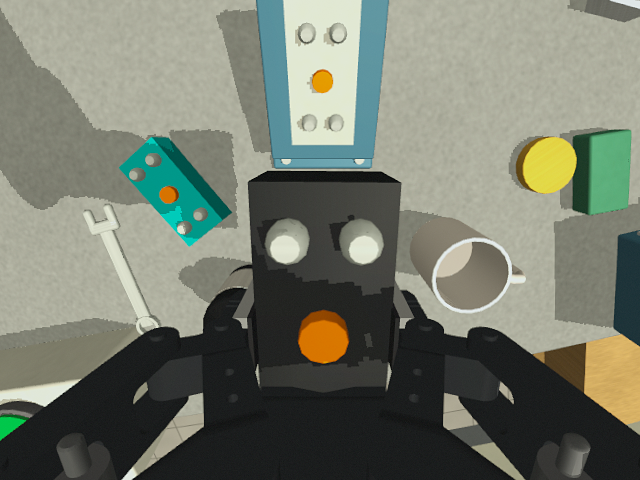

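View: tile studs at (307,34), (338,34), (309,123), (336,123), plug (321,81); the held riser's plug (323,340) and its upper studs (287,246), (361,246).

Run:
```python
from h import *
im,p=load('w3.png');i0,p0=load('w0.png')
o=manip.observe();R=np.array(o['ee_rot']);t=np.array(o['tool_pos'])
b=blobs(orange(im),150)
print(b)
pt=min(b,key=lambda x:np.hypot(*(x[0]-[321,81])))[0]
print('tile plug tri',tri((p0,(202.5,265.8)),(p,pt)), 'expect z .0923')
g=cv2.cvtColor(im,cv2.COLOR_BGR2GRAY)
c=cv2.HoughCircles(cv2.resize(g[10:145,290:355],None,fx=4,fy=4,interpolation=cv2.INTER_CUBIC),cv2.HOUGH_GRADIENT,1,60,param1=80,param2=18,minRadius=22,maxRadius=60)[0]/4+[290,10,0]
print(c.round(1))
h=c[np.hypot(*(c[:,:2]-pt).T)>12][:4,:2]
for off in(.008,.010): 
  r=tilefit(p,h,off,(.563,-.04),-.21); print(off,r[0].round(4),np.degrees(r[1]).round(2),(r[3]*1000).round(1).tolist())
  c0,_,RR,_=r
print('plug',onplane(p,[pt],c0+.008*RR[:,2],RR[:,2])-.008*RR[:,2])
# held riser in the tool frame
und=.0066
q=[x[0] for x in b if x[0][1]>300][0]
P=onz(p,[q],t[2]-und+.048); print('riser plug tool',((P-t)@R*1000).round(1))
s=studs(im,(255,200,400,275));print(s)
P=onz(p,[x[0] for x in s],t[2]-und+.049); print('riser studs tool',((P-t)@R*1000).round(1).tolist())
```

```text
[(array([322. ,  80.9]), np.int32(380)), (array([168.6, 194.3]), np.int32(246)), (array([322.9, 336.9]), np.int32(2128))]
tile plug tri [ 0.56515171 -0.04153715  0.0891418 ] expect z .0923
[[321.1  81.1  12.1]
 [336.4  33.1  10.7]
 [307.4  33.9   9.9]
 [336.4 122.1   8.2]
 [309.1 122.4   8.4]]
0.008 [ 0.5625 -0.0407  0.085 ] -11.38 [[-35.5, 11.1, -0.0], [-35.2, -11.1, -0.0], [35.4, 12.1, -0.0], [35.4, -12.1, -0.0]]
0.01 [ 0.562  -0.0406  0.085 ] -11.38 [[-35.3, 11.0, 0.0], [-35.0, -11.0, -0.0], [35.2, 12.1, -0.0], [35.1, -12.1, -0.0]]
plug [[ 0.56229153 -0.04095412  0.08481994]]
riser plug tool [[  3.2   1.1 -41.4]]
[(array([287.7, 241.5]), np.int32(1484)), (array([363. , 241.9]), np.int32(1358)), (array([397.9, 256.1]), np.int32(128))]
riser studs tool [[38.0, -10.0, -42.4], [38.0, 13.6, -42.4], [33.3, 24.9, -42.4]]
```

>>> arm_command(
  commands=[
    [[0,8.33,0],[0,0,0],-1],
    [[0,8.33,0],[0,0,0],-1],
    [[0,8.34,0],[0,0,0],-1],
    [[0,0,0],[0,0,0],-1],
    [[0,0,0],[0,0,0],-1],
  ],
)

```text
time: 5.9
tool_pos: [0.6803, -0.0667, 0.2459]
ee_rot: [[-0.886, 0.211, -0.413], [0.192, 0.977, 0.089], [0.422, -0.0, -0.906]]
wrist_force: [0.2, 0.3, -3.2]
width: 0.576
finger_force: 63.6
```

Run:
```python
from h import *
yaw=np.radians(-11.8);x=np.array([np.cos(yaw)*np.cos(T25),np.sin(yaw)*np.cos(T25),-np.sin(T25)]);y=np.array([-np.sin(yaw),np.cos(yaw),0]);n=np.cross(x,y)
c=np.array([.563,-.0412,.085])
R,t=go(c+.0466*n+.002*x); print(R.round(3).tolist(), R.T@n, R.T@x)
```

```text
tcp [ 0.6803 -0.0667  0.2459] shift [0.0388 0.0004 0.15  ] q [ 0.18  0.88 -0.32  0.88  0.13  1.84  1.28]
[[-0.886, 0.211, -0.413], [0.192, 0.977, 0.089], [0.422, -0.0, -0.906]] [-1.84210714e-04  2.62775817e-03 -9.99996530e-01] [-9.99978326e-01  6.58075354e-03  2.01500049e-04]
```

>>> arm_command(
  commands=[
    [[0,0,0],[0.0097,0,0.03],-1],
    [[0,0,0],[0.0097,0,0.03],-1],
    [[0,0,0],[0.0097,0,0.03],-1],
    [[0,0,0],[0.0097,0,0.03],-1],
    [[0,0,0],[0,0,0.03],-1],
  ],
)

```text
time: 6.4
tool_pos: [0.5824, -0.0453, 0.1323]
ee_rot: [[-0.89, 0.21, -0.405], [0.191, 0.978, 0.087], [0.414, 0.0, -0.91]]
wrist_force: [0.5, -0.6, -3.8]
width: 0.579
finger_force: 63.8
```

>>> arm_command(
  commands=[
    [[0,0,0],[0,0,0],-1],
    [[0,0,0],[0,0,0],-1],
    [[0,0,0],[0,0,0],-1],
  ],
)

```text
time: 6.7
tool_pos: [0.5852, -0.0453, 0.1314]
ee_rot: [[-0.888, 0.21, -0.408], [0.191, 0.978, 0.088], [0.417, 0.001, -0.909]]
wrist_force: [0.1, 0.3, -2.4]
width: 0.573
finger_force: 63.5
```

Run:
```python
from h import *
go([.563,-.0412,.085])
im,p=shot('wrist','w4.png')
s,_=shot('scene','s4.png');d,_=shot('side','d4.png')
z=lambda i,x,y:cv2.resize(i[y:y+150,x:x+150],(400,400),interpolation=cv2.INTER_CUBIC)
m=np.vstack([np.hstack([z(s,250,180),z(d,235,150)])]); 
cv2.imwrite('pics/m4.png',np.hstack([cv2.resize(im,(427,320)),cv2.resize(m,(360,180)) if 0 else cv2.resize(z(d,235,150),(320,320))]))
```

```text
tcp [ 0.5852 -0.0453  0.1314] shift [ 0.0011 -0.0007  0.0516] q [ 0.22  0.8  -0.35  1.39  0.13  1.41  1.23]
```

View pics/m4.png

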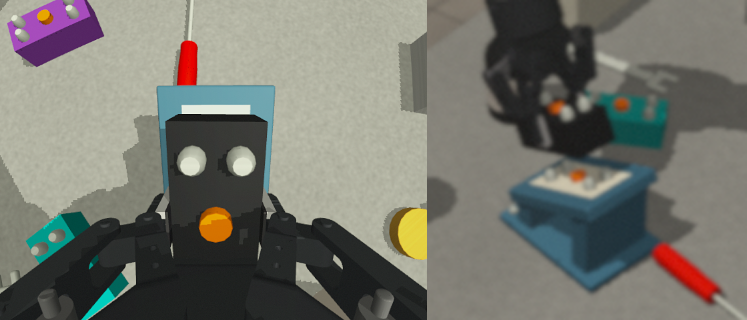

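Wrist: tile's upper edge at row ~129 (full scale), corners (237,129), (411,129), centred at column ~324 like the riser and its plug, so the y alignment is good. I'll check x by the edges.

Run:
```python
from h import *
im,p=load('w4.png')
o=manip.observe();R=np.array(o['ee_rot']);t=np.array(o['tool_pos'])
hsv=cv2.cvtColor(im,cv2.COLOR_BGR2HSV)
for col in(300,324,345): print(col,[(r,*im[r,col]) for r in range(122,190,3)][:0])
blue=(hsv[...,0]>90)&(hsv[...,0]<110)&(hsv[...,1]>70)&(hsv[...,2]>80)
r=[np.where(blue[110:150,c])[0].min()+110 for c in (280,324,370)]; print('edge rows',r)
rowc=[(np.where(blue[k,200:450])[0].min()+200,np.where(blue[k,200:450])[0].max()+200) for k in(140,150,160,170)];print(rowc)
dk=[np.where(im[150:230,c].max(1)<60)[0].min()+150 for c in (280,324,370)];print('riser dark starts',dk)
n=-R[:,2]
for h in(-.048,):
  pass
c=np.array([.563,-.0412,.085])
for k in r[1:2]:
  P=onplane(p,[(324,k),(rowc[1][0],150),(rowc[1][1],150)],c,n); print('tile edge in tool mm',((P-t)@R*1000).round(1).tolist())
# riser in tool: front top and plug
b=[x[0] for x in blobs(orange(im),500) if x[0][1]>250][0]
print('plug',b,((onplane(p,[b],t-(-.0066+.048)*R[:,2],n)-t)@R*1000).round(1))
for z,k in((.0066,dk[1]),(.0066-.04,dk[1]+12)): print(z,((onplane(p,[(324,k)],t+z*R[:,2],n)-t)@R*1000).round(1))
g=im[165:200,324].max(1);print(g.tolist())
```

```text
300 []
324 []
345 []
edge rows [np.int64(129), np.int64(128), np.int64(128)]
[(np.int64(236), np.int64(411)), (np.int64(236), np.int64(410)), (np.int64(237), np.int64(410)), (np.int64(237), np.int64(409))]
riser dark starts [np.int64(171), np.int64(172), np.int64(172)]
tile edge in tool mm [[75.6, -0.3, 50.0], [63.8, -50.0, 50.0], [63.8, 48.4, 50.0]]
plug [323.  336.8] [[  2.7  -0.7 -41.4]]
0.0066 [[55.5 -0.3  6.6]]
-0.0334 [[ 55.3  -0.4 -33.4]]
[235, 235, 235, 235, 238, 241, 85, 17, 26, 25, 27, 27, 26, 27, 27, 25, 29, 47, 58, 56, 56, 57, 57, 58, 55, 57, 57, 59, 58, 58, 55, 58, 57, 58, 57]
```

Aligned to within ~0.5 mm. Press down along the tool axis, watching the force.

>>> arm_command(
  commands=[
    [[0,0.4,0],[0,0,0.01],-1],
    [[0,0,0],[0,0,0.01],-1],
    [[0,0,0],[0,0,0.008],-1],
    [[0,0,0],[0,0,0.003],-1],
    [[0,0,0],[0,0,0],-1],
  ],
)

```text
time: 7.35
tool_pos: [0.5701, -0.0421, 0.1]
ee_rot: [[-0.883, 0.209, -0.421], [0.189, 0.978, 0.09], [0.43, -0.0, -0.903]]
wrist_force: [-0.1, 1.1, -3.1]
width: 0.575
finger_force: 63.6
```

>>> arm_command(
  commands=[
    [[0,0,0],[0,0,0.003],-1],
    [[0,0,0],[0,0,0.002],-1],
    [[0,0,0],[0,0,0.002],-1],
    [[0,0,0],[0,0,0],-1],
  ],
)

```text
time: 7.75
tool_pos: [0.5685, -0.0416, 0.0952]
ee_rot: [[-0.884, 0.21, -0.418], [0.19, 0.978, 0.09], [0.427, 0.0, -0.904]]
wrist_force: [2.4, -0.9, 3.6]
width: 0.576
finger_force: 64.6
```

>>> arm_command(
  commands=[
    [[0,0,0],[0,0,0.002],-1],
    [[0,0,0],[0,0,0.002],-1],
    [[0,0,0],[0,0,0.002],-1],
    [[0,0,0],[0,0,0],-1],
  ],
)

```text
time: 8.15
tool_pos: [0.5664, -0.0412, 0.0908]
ee_rot: [[-0.884, 0.21, -0.417], [0.19, 0.978, 0.09], [0.426, 0.0, -0.905]]
wrist_force: [1.1, -1.7, 13.5]
width: 0.576
finger_force: 65.4
```

>>> arm_command(
  commands=[
    [[0,0,0],[0,0,0.002],-1],
    [[0,0,0],[0,0,0.002],-1],
    [[0,0,0],[0,0,0],-1],
  ],
)

```text
time: 8.45
tool_pos: [0.5664, -0.0412, 0.0907]
ee_rot: [[-0.886, 0.21, -0.413], [0.191, 0.978, 0.089], [0.422, 0.0, -0.906]]
wrist_force: [4.2, -4.7, 41.6]
width: 0.578
finger_force: 68.8
```

Hard stop at 42 N exactly at the underside offset (6.6 mm), so it is home. Relieve, release, retreat.

>>> arm_command(
  commands=[
    [[0,0,0],[0,0,-0.003],-1],
    [[0,0,0],[0,0,0],1],
    [[0,0,0],[0,0,0],1],
    [[0,0,0],[0,0,0],1],
    [[0,0,0],[0,0,0],1],
  ],
)

```text
time: 8.95
tool_pos: [0.5644, -0.0409, 0.0876]
ee_rot: [[-0.883, 0.209, -0.42], [0.189, 0.978, 0.09], [0.43, -0.0, -0.903]]
wrist_force: [0.2, -0.5, 0.3]
width: 0.998
finger_force: 0.0
```

>>> arm_command(
  commands=[
    [[0,0,0],[0,0,0],1],
    [[0,0,0],[0,0,-0.02],1],
    [[0,0,0],[0,0,-0.03],1],
    [[0,0,0],[0,0,-0.04],1],
    [[0,0,0],[0,0,-0.04],1],
  ],
)

```text
time: 9.45
tool_pos: [0.6194, -0.0528, 0.2066]
ee_rot: [[-0.883, 0.209, -0.42], [0.189, 0.978, 0.09], [0.43, -0.0, -0.903]]
wrist_force: [1.2, -0.6, -0.2]
width: 1.002
finger_force: 0.0
```

>>> arm_command(
  commands=[
    [[0,0,0],[0,0,-0.02],1],
    [[0,0,0],[0,0,0],1],
    [[0,0,0],[0,0,0],1],
  ],
)

```text
time: 9.75
tool_pos: [0.6275, -0.0543, 0.223]
ee_rot: [[-0.883, 0.209, -0.42], [0.189, 0.978, 0.09], [0.429, -0.0, -0.903]]
wrist_force: [0.1, 0.1, -0.9]
width: 0.998
finger_force: 0.0
```

Run:
```python
from h import *
go([.49,.294,.2])
im,p=shot('wrist','w5.png'); s,_=shot('scene','s5.png');d,_=shot('side','d5.png')
cv2.imwrite('pics/m5.png',np.hstack([cv2.resize(im,(400,300)),cv2.resize(s[200:320,270:390],(300,300)),cv2.resize(d[170:290,250:370],(300,300))])[:,:800] if 0 else np.hstack([cv2.resize(im,(400,300)),cv2.resize(d[190:290,250:350],(300,300))]))
```

```text
tcp [ 0.6275 -0.0543  0.223 ] shift [0.1774 0.3117 0.1098] q [ 0.2   0.8  -0.34  1.13  0.11  1.68  1.26]
```

View pics/m5.png

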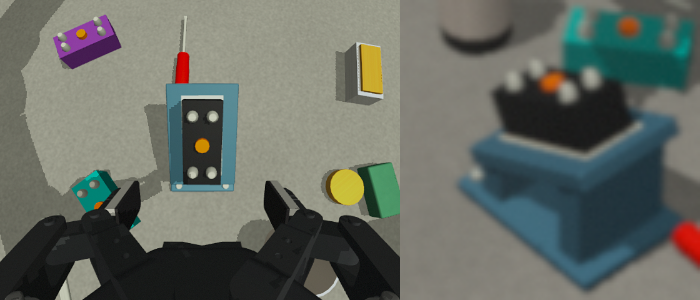

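Riser sits flush on the tile, white label evenly showing around it; test block at ~(590,112) full scale. Now measure its place and yaw from the brass plate.

```bash
cat >> h.py <<'E'
def brass(im,p,roi,z=.042):
    h=cv2.cvtColor(im,cv2.COLOR_BGR2HSV); m=((h[...,0]>15)&(h[...,0]<33)&(h[...,1]>110)&(h[...,2]>90)).astype(np.uint8)
    k=np.zeros_like(m);x0,y0,x1,y1=roi;k[y0:y1,x0:x1]=1
    cs,_=cv2.findContours(m*k,0,2);c=max(cs,key=cv2.contourArea)
    P=onz(p,c.reshape(-1,2),z)[:,:2].astype(np.float32)
    (cx,cy),(w,hh),a=cv2.minAreaRect(P*1000)
    if w<hh: a+=90
    return (cx/1000,cy/1000),(w,hh),a
E
python3 - <<'E'
from h import *
im,p=load('w5.png')
print(brass(im,p,(540,50,639,170)))
d,pd=load('d5.png'); print(brass(d,pd,(205,320,280,395)))
s,ps=load('s5.png'); print(brass(s,ps,(410,290,490,350)))
E
```

```text
((0.4919482421875, 0.2947258605957031), (40.162479400634766, 97.60774230957031), 160.4430923461914)
((0.48941717529296874, 0.2982881774902344), (38.64247512817383, 94.83108520507812), 160.41783142089844)
((0.49013638305664065, 0.29559808349609373), (38.96222686767578, 94.12884521484375), 160.62652587890625)
```

>>> arm_command(
  commands=[
    [[0,-8.47,0],[0,0,0],1],
    [[0,-8.47,0],[0,0,0],1],
    [[0,-8.47,0],[0,0,0],1],
    [[0,0,7.4],[0,0,0],1],
    [[0,0,0],[0.0308,0.0355,0.0075],1],
  ],
)

```text
time: 10.4
tool_pos: [0.6102, -0.0172, 0.2161]
ee_rot: [[-0.938, 0.346, 0.002], [0.346, 0.938, -0.005], [-0.003, -0.004, -1.0]]
wrist_force: [1.2, -0.3, 0.9]
width: 0.998
finger_force: 0.0
```

>>> arm_command(
  commands=[
    [[0,0,0],[0.0308,0.0355,0.0075],1],
    [[0,0,0],[0.0308,0.0355,0.0075],1],
    [[0,0,0],[0.0308,0.0355,0.0075],1],
    [[0,0,0],[0.0308,0.0355,0.0075],1],
    [[0,0,0],[0.0308,0.0355,0.0075],1],
  ],
)

```text
time: 10.9
tool_pos: [0.523, 0.2092, 0.1777]
ee_rot: [[-0.943, 0.334, -0.001], [0.334, 0.943, -0.001], [0.001, -0.001, -1.0]]
wrist_force: [0.4, -0.5, -0.3]
width: 1.002
finger_force: 0.0
```

>>> arm_command(
  commands=[
    [[0,0,0],[0.0308,0.0355,0.0075],1],
    [[0,0,0],[0.0308,0.0355,0.0075],1],
    [[0,0,0],[0,0,0],1],
    [[0,0,0],[0,0,0],1],
  ],
)

```text
time: 11.3
tool_pos: [0.4888, 0.2964, 0.1627]
ee_rot: [[-0.944, 0.331, -0.001], [0.331, 0.944, -0.001], [0.001, -0.001, -1.0]]
wrist_force: [-0.0, 0.2, 0.3]
width: 1.0
finger_force: 0.0
```

Run:
```python
from h import *
R,t=go([.4905,.296,.006]); print(R.round(3).tolist())
im,p=shot('wrist','w6.png')
r=brass(im,p,(200,100,440,479)); print(r); go([*r[0],.006])
```

```text
tcp [0.4888 0.2964 0.1627] shift [-0.0019  0.0004  0.1567] q [-0.4   0.51 -0.34  1.8   0.21  0.88  0.39]
[[-0.944, 0.331, -0.001], [0.331, 0.944, -0.001], [0.001, -0.001, -1.0]]
((0.49069439697265627, 0.295648193359375), (39.427059173583984, 95.28877258300781), 160.3411102294922)
tcp [0.4898 0.2949 0.1629] shift [-0.0006  0.0013  0.1569] q [-0.4   0.51 -0.34  1.8   0.21  0.88  0.39]
```

>>> arm_command(
  commands=[
    [[0,0,0.3],[-0.001,0.0005,0.035],1],
    [[0,0,0],[0,0,0.04],1],
    [[0,0,0],[0,0,0.035],1],
    [[0,0,0],[0,0,0.03],1],
    [[0,0,0],[0,0,0.016],1],
  ],
)

```text
time: 11.85
tool_pos: [0.4912, 0.2926, 0.005]
ee_rot: [[-0.94, 0.341, -0.002], [0.341, 0.94, -0.003], [0.001, -0.003, -1.0]]
wrist_force: [0.1, -0.8, 0.8]
width: 1.003
finger_force: 0.0
```

>>> arm_command(
  commands=[
    [[0,0,0],[0,0,0],1],
    [[0,0,0],[0,0,0],-1],
    [[0,0,0],[0,0,0],-1],
    [[0,0,0],[0,0,0],-1],
    [[0,0,0],[0,0,0],-1],
  ],
)

```text
time: 12.35
tool_pos: [0.4924, 0.2958, 0.0091]
ee_rot: [[-0.941, 0.339, 0.002], [0.339, 0.941, 0.001], [-0.002, 0.002, -1.0]]
wrist_force: [0.9, -1.4, 6.2]
width: 0.573
finger_force: 63.2
```

>>> arm_command(
  commands=[
    [[0,0,0],[0,0,0],-1],
    [[0,0,0],[0,0,0],-1],
    [[0,0,0],[0,0,0],-1],
    [[0,0,0],[0,0,0],-1],
  ],
)

```text
time: 12.75
tool_pos: [0.4924, 0.2958, 0.0091]
ee_rot: [[-0.941, 0.339, 0.002], [0.339, 0.941, 0.001], [-0.002, 0.002, -1.0]]
wrist_force: [-0.2, -0.4, 5.9]
width: 0.577
finger_force: 63.4
```

>>> arm_command(
  commands=[
    [[0,0,0],[0,0,-0.02],-1],
    [[0,0,0],[0,0,-0.04],-1],
    [[0,0,0],[0,0,-0.045],-1],
    [[0,0,0],[0,0,-0.045],-1],
    [[0,0,-7.9],[0,0,-0.045],-1],
  ],
)

```text
time: 13.25
tool_pos: [0.4907, 0.2952, 0.2049]
ee_rot: [[-0.979, 0.205, 0.0], [0.205, 0.979, -0.0], [-0.0, -0.0, -1.0]]
wrist_force: [1.1, -0.0, -4.8]
width: 0.569
finger_force: 64.0
```

>>> arm_command(
  commands=[
    [[0,0,0],[-0.029,-0.035,-0.008],-1],
    [[0,0,0],[-0.029,-0.035,-0.008],-1],
    [[0,0,0],[-0.029,-0.035,-0.008],-1],
    [[0,0,0],[-0.029,-0.035,-0.008],-1],
    [[0,0,0],[-0.029,-0.035,-0.008],-1],
  ],
)

```text
time: 13.75
tool_pos: [0.5972, 0.0925, 0.2434]
ee_rot: [[-0.979, 0.206, 0.0], [0.206, 0.979, -0.0], [-0.0, -0.0, -1.0]]
wrist_force: [0.1, 0.3, -4.8]
width: 0.576
finger_force: 64.0
```

>>> arm_command(
  commands=[
    [[0,0,0],[-0.029,-0.035,-0.008],-1],
    [[0,0,0],[-0.029,-0.035,-0.008],-1],
    [[0,0,0],[-0.029,-0.035,-0.008],-1],
    [[0,0,0],[-0.029,-0.035,-0.008],-1],
    [[0,0,0],[0,0,0],-1],
  ],
)

```text
time: 14.25
tool_pos: [0.6832, -0.0759, 0.2749]
ee_rot: [[-0.976, 0.216, 0.002], [0.216, 0.976, -0.005], [-0.003, -0.005, -1.0]]
wrist_force: [0.7, -0.8, -5.1]
width: 0.574
finger_force: 64.0
```

>>> arm_command(
  commands=[
    [[0,8.33,0],[0,0,0],-1],
    [[0,8.33,0],[0,0,0],-1],
    [[0,8.34,0],[0,0,0],-1],
    [[0,0,0],[0,0,0],-1],
    [[0,0,0],[0,0,0],-1],
  ],
)

```text
time: 14.75
tool_pos: [0.6824, -0.066, 0.2717]
ee_rot: [[-0.887, 0.206, -0.414], [0.187, 0.979, 0.087], [0.423, 0.0, -0.906]]
wrist_force: [-0.8, 1.2, -4.5]
width: 0.578
finger_force: 63.9
```

Run:
```python
from h import *
im,p=load('w5.png')
print(blobs(orange(im),100)); st=studs(im,(285,150,365,300)); print(st)
yaw=np.radians(-11.8);x=np.array([np.cos(yaw)*np.cos(T25),np.sin(yaw)*np.cos(T25),-np.sin(T25)]);y=np.array([-np.sin(yaw),np.cos(yaw),0]);n=np.cross(x,y)
c=np.array([.563,-.0412,.085])
uv=[b[0] for b in st]
P=onplane(p,uv,c+.05*n,n); L=(P-c)@np.c_[x,y,n]; print((L*1000).round(1).tolist(),(L.mean(0)*1000).round(1))
R,t=go(c+(.04+.0091+.035)*n); print(R.round(3).tolist(),(R.T@n).round(3),(R.T@x).round(3))
im,p=shot('wrist','w7.png')
```

```text
[(array([130.3,  54.5]), np.int32(198)), (array([580.4, 106.3]), np.int32(210)), (array([605.3, 107.4]), np.int32(110)), (array([323.2, 232.7]), np.int32(448))]
[(array([324.7, 155. ]), np.int32(441)), (array([308.1, 185.4]), np.int32(226)), (array([340.6, 185.6]), np.int32(216)), (array([354.3, 260.1]), np.int32(72)), (array([308.6, 275.8]), np.int32(223)), (array([338.7, 276.3]), np.int32(220)), (array([287.9, 296.6]), np.int32(40)), (array([360.2, 296.5]), np.int32(52))]
[[-58.1, 1.3, 50.0], [-36.4, -10.9, 50.0], [-36.2, 12.9, 50.0], [21.7, 24.1, 50.0], [34.6, -11.6, 50.0], [35.2, 12.1, 50.0], [52.6, -28.6, 50.0], [52.8, 29.6, 50.0]] [ 8.3  3.6 50. ]
tcp [ 0.6824 -0.066   0.2717] shift [ 0.0316 -0.0003  0.1367] q [ 0.17  0.88 -0.32  0.82  0.13  1.9   1.29]
[[-0.887, 0.206, -0.414], [0.187, 0.979, 0.087], [0.423, 0.0, -0.906]] [ 0.     0.001 -1.   ] [-1.     0.001 -0.   ]
```

View pics/w7.png

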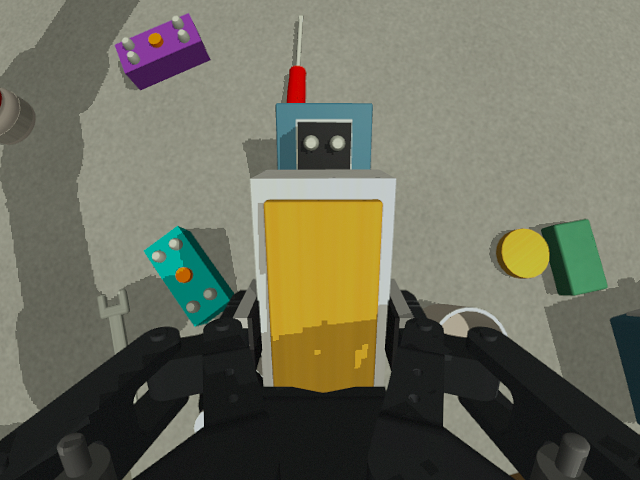

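View: held test block, end edge rows ~170 (underside) and 179 (top), brass centred at column ~323; riser studs (311,143), (338,143) beyond it. Compute the relative offset.

Run:
```python
from h import *
im,p=load('w7.png')
o=manip.observe();R=np.array(o['ee_rot']);t=np.array(o['tool_pos'])
print(im[162:205:1,340].max(1).tolist())
hsv=cv2.cvtColor(im,cv2.COLOR_BGR2HSV)
f=lambda uv,z:((onplane(p,uv,t+z*R[:,2],R[:,2])-t)@R*1000).round(1).tolist()
print('under',f([(290,170),(350,170)],.0091),'top',f([(250,181),(395,181)],.0091-.036))
m=(hsv[...,0]>15)&(hsv[...,0]<33)&(hsv[...,1]>110)&(hsv[...,2]>90)
m[:,:230]=0;m[:,420:]=0
ys,xs=np.where(m); print('brass rows',ys.min(),[(xs[ys==k].min(),xs[ys==k].max()) for k in(210,250,300)])
print('brass',f([((xs[ys==210].min()+xs[ys==210].max())/2,ys.min()),((xs[ys==300].min()+xs[ys==300].max())/2,300)],.0091-.042))
# riser in tool frame, from its studs and end, at depth of riser top
c=np.array([.563,-.0412,.085]); n=-R[:,2]
st=studs(im,(300,130,350,158)); print(st)
print('riser studs tool',((onplane(p,[b[0] for b in st],c+.05*n,n)-t)@R*1000).round(1).tolist(), 'c tool',((c-t)@R*1000).round(1))
dk=[np.where(im[110:145,k].max(1)<70)[0].min()+110 for k in(305,325,345)];print(dk,((onplane(p,[(325,dk[1])],c+.0*n,n)-t)@R*1000).round(1))
```

```text
[47, 48, 44, 46, 45, 44, 48, 99, 136, 132, 130, 133, 132, 133, 132, 139, 178, 205, 202, 202, 202, 202, 202, 202, 202, 202, 202, 202, 202, 202, 201, 202, 202, 202, 202, 204, 198, 155, 128, 153, 195, 198, 197]
under [[54.9, -15.2, 9.1], [54.9, 11.3, 9.1]] top [[54.2, -25.4, -26.9], [54.2, 23.8, -26.9]]
brass rows 199 [(np.int64(264), np.int64(381)), (np.int64(266), np.int64(379)), (np.int64(269), np.int64(377))]
brass [[49.0, -0.8, -32.9], [12.9, -0.6, -32.9]]
[(array([311.1, 141.4]), np.int32(131)), (array([337.7, 141.9]), np.int32(132))]
riser studs tool [[67.0, -11.6, 173.1], [66.5, 12.4, 173.1]] c tool [ 30.9  -0.4 223.1]
[np.int64(122), np.int64(123), np.int64(123)] [[ 85.4   1.1 223.1]]
```

>>> arm_command(
  commands=[
    [[0,0,0],[0.0076,0,0.027],-1],
    [[0,0,0],[0.0076,0,0.027],-1],
    [[0,0,0],[0.0076,0,0.027],-1],
    [[0,0,0],[0.0077,0,0.027],-1],
    [[0,0,0],[0,0,0.027],-1],
  ],
)

```text
time: 15.3
tool_pos: [0.5979, -0.0486, 0.1691]
ee_rot: [[-0.891, 0.206, -0.405], [0.187, 0.979, 0.085], [0.414, 0.0, -0.91]]
wrist_force: [0.4, 0.2, -3.7]
width: 0.571
finger_force: 64.0
```

>>> arm_command(
  commands=[
    [[0,0,0],[0,0,0],-1],
    [[0,0,0],[0,0,0],-1],
    [[0,0,0],[0,0,0],-1],
  ],
)

```text
time: 15.6
tool_pos: [0.6003, -0.049, 0.1679]
ee_rot: [[-0.889, 0.207, -0.408], [0.187, 0.978, 0.087], [0.417, 0.001, -0.909]]
wrist_force: [0.1, 0.1, -4.4]
width: 0.573
finger_force: 63.9
```

Run:
```python
from h import *
im,p=shot('wrist','w8.png'); d,_=shot('side','d8.png')
c=np.array([.563,-.0412,.085])
R,t=go(c);print(R.round(3).tolist())
hsv=cv2.cvtColor(im,cv2.COLOR_BGR2HSV)
blue=(hsv[...,0]>90)&(hsv[...,0]<110)&(hsv[...,1]>70)&(hsv[...,2]>80)
r=[np.where(blue[90:169,k])[0].min()+90 for k in(290,324,360)];k=r[1]+12
w=np.where(blue[k,200:450])[0]+200; print(r,w.min(),w.max())
f=lambda uv,z:((onplane(p,uv,t+z*R[:,2],R[:,2])-t)@R*1000).round(1).tolist()
z=(c-t)@R[:,2]
for dz in (0,.003): print('tile edge',f([(324,r[1]),(w.min(),k),(w.max(),k)],z+dz))
print('TB under',f([(324,169.5)],.0091), im[160:185:1,340].max(1).tolist())
cv2.imwrite('pics/m8.png',np.hstack([cv2.resize(im,(427,320)),cv2.resize(d[150:270,240:360],(320,320))]))
```

```text
tcp [ 0.6001 -0.0489  0.1668] shift [ 0.0001 -0.0001  0.0901] q [ 0.22  0.79 -0.34  1.3   0.12  1.5   1.25]
[[-0.888, 0.206, -0.41], [0.187, 0.978, 0.087], [0.419, 0.0, -0.908]]
[np.int64(133), np.int64(132), np.int64(132)] 252 397
tile edge [[74.4, -0.1, 90.1], [66.7, -48.8, 90.1], [66.8, 49.4, 90.1]]
tile edge [[74.5, -0.1, 93.1], [66.7, -49.4, 93.1], [66.8, 50.0, 93.1]]
TB under [[56.6, -0.2, 9.1]] [202, 202, 207, 123, 7, 16, 18, 13, 37, 98, 136, 131, 130, 132, 131, 132, 130, 139, 177, 205, 202, 202, 202, 202, 202]
```

View pics/m8.png

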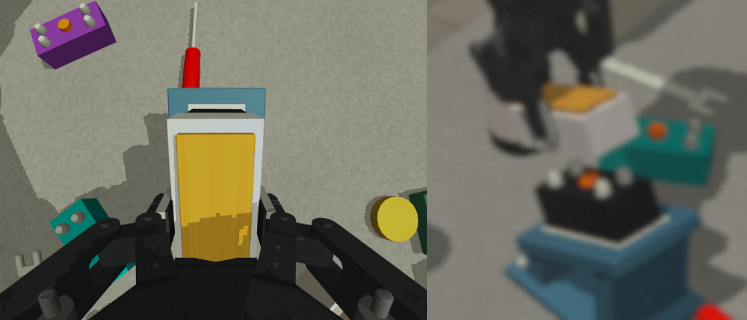

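Block hovers over the riser, centred in y; the arm was still settling during that shot, so re-measure x.

Run:
```python
from h import *
for i in range(2): im,p=shot('wrist')
c=np.array([.563,-.0412,.085])
R,t=go(c);print(R.round(3).tolist())
hsv=cv2.cvtColor(im,cv2.COLOR_BGR2HSV)
blue=(hsv[...,0]>90)&(hsv[...,0]<110)&(hsv[...,1]>70)&(hsv[...,2]>80)
r=np.where(blue[90:169,324])[0].min()+90
col=im[:,340].max(1).astype(int); dk=np.where(col[145:175]<60)[0].min()+145; un=np.where(col[dk:]>85)[0].min()+dk
f=lambda uv,z:((onplane(p,uv,t+z*R[:,2],R[:,2])-t)@R*1000).round(1).tolist()
z=(c-t)@R[:,2]; print(r,dk,un)
print('tile edge',f([(324,r)],z)[0],'riser end low edge',f([(324,dk)],z)[0],'TB under',f([(324,un)],.0091)[0])
```

```text
tcp [ 0.5996 -0.0489  0.1658] shift [-0.0001 -0.0001  0.0891] q [ 0.22  0.79 -0.34  1.3   0.12  1.5   1.25]
[[-0.888, 0.206, -0.412], [0.187, 0.978, 0.087], [0.421, 0.0, -0.907]]
132 164 169
tile edge [74.2, -0.0, 89.1] riser end low edge [53.2, -0.0, 89.1] TB under [56.5, -0.2, 9.1]
```

>>> arm_command(
  commands=[
    [[0,0,0],[-0.0012,0,0.01],-1],
    [[0,0,0],[0,0,0.01],-1],
    [[0,0,0],[0,0,0.006],-1],
    [[0,0,0],[0,0,0],-1],
    [[0,0,0],[0,0,0],-1],
  ],
)

```text
time: 16.3
tool_pos: [0.5891, -0.0469, 0.1408]
ee_rot: [[-0.887, 0.206, -0.414], [0.187, 0.979, 0.087], [0.423, 0.0, -0.906]]
wrist_force: [-0.2, 0.3, -3.5]
width: 0.571
finger_force: 64.1
```

>>> arm_command(
  commands=[
    [[0,0,0],[0,0,0.002],-1],
    [[0,0,0],[0,0,0.002],-1],
    [[0,0,0],[0,0,0.002],-1],
    [[0,0,0],[0,0,0],-1],
  ],
)

```text
time: 16.7
tool_pos: [0.5871, -0.0464, 0.1356]
ee_rot: [[-0.887, 0.206, -0.412], [0.187, 0.978, 0.087], [0.422, 0.0, -0.907]]
wrist_force: [2.1, -0.2, -4.8]
width: 0.573
finger_force: 64.3
```

Run:
```python
from h import *
R,t=go([.563,-.0412,.085]);print(R.round(3).tolist(),manip.observe()['wrist_force'],manip.observe()['ft_torque'])
```

```text
tcp [ 0.5871 -0.0464  0.1356] shift [0.0011 0.0001 0.0562] q [ 0.22  0.8  -0.35  1.37  0.13  1.43  1.24]
[[-0.887, 0.206, -0.412], [0.187, 0.978, 0.087], [0.422, 0.0, -0.907]] [ 2.13322324 -0.24976218 -4.78593015] [-0.28129118 -1.23999475 -0.09447345]
```

Underside 7 mm above the riser top with almost no force: on the studs. Press on.

>>> arm_command(
  commands=[
    [[0,0,0],[0,0,0.002],-1],
    [[0,0,0],[0,0,0.002],-1],
    [[0,0,0],[0,0,0.002],-1],
    [[0,0,0],[0,0,0.002],-1],
    [[0,0,0],[0,0,0],-1],
  ],
)

```text
time: 17.2
tool_pos: [0.5847, -0.0458, 0.1293]
ee_rot: [[-0.888, 0.207, -0.41], [0.188, 0.978, 0.087], [0.42, 0.0, -0.908]]
wrist_force: [4.6, -1.3, 4.0]
width: 0.571
finger_force: 65.4
```

>>> arm_command(
  commands=[
    [[0,0,0],[0,0,0.001],-1],
    [[0,0,0],[0,0,0.001],-1],
    [[0,0,0],[0,0,0.001],-1],
    [[0,0,0],[0,0,0],-1],
  ],
)

```text
time: 17.6
tool_pos: [0.5846, -0.0458, 0.1288]
ee_rot: [[-0.889, 0.207, -0.408], [0.188, 0.978, 0.087], [0.417, 0.001, -0.909]]
wrist_force: [7.0, -3.2, 21.1]
width: 0.576
finger_force: 67.3
```

Run:
```python
from h import *
R,t=go([.563,-.0412,.085]);print(R.round(3).tolist())
```

```text
tcp [ 0.5846 -0.0458  0.1288] shift [ 0.0018 -0.      0.049 ] q [ 0.22  0.8  -0.35  1.39  0.13  1.4   1.24]
[[-0.889, 0.207, -0.408], [0.188, 0.978, 0.087], [0.417, 0.001, -0.909]]
```

>>> arm_command(
  commands=[
    [[0,0,0],[0,0,0.001],-1],
    [[0,0,0],[0,0,0.001],-1],
    [[0,0,0],[0,0,0],-1],
    [[0,0,0],[0,0,0],-1],
  ],
)

```text
time: 18.0
tool_pos: [0.5846, -0.0458, 0.1288]
ee_rot: [[-0.89, 0.208, -0.405], [0.188, 0.978, 0.087], [0.415, 0.001, -0.91]]
wrist_force: [8.7, -4.0, 34.0]
width: 0.574
finger_force: 68.9
```

>>> arm_command(
  commands=[
    [[0,0,0],[0,0,-0.004],-1],
    [[0,0,0],[0,0,0],-1],
    [[0,0,0],[0,0,0],1],
    [[0,0,0],[0,0,0],1],
    [[0,0,0],[0,0,0],1],
  ],
)

```text
time: 18.5
tool_pos: [0.5824, -0.0454, 0.127]
ee_rot: [[-0.886, 0.206, -0.415], [0.187, 0.979, 0.087], [0.424, -0.0, -0.906]]
wrist_force: [-0.6, 0.4, 0.8]
width: 0.998
finger_force: 0.0
```

>>> arm_command(
  commands=[
    [[0,0,0],[0,0,0],1],
    [[0,0,0],[0,0,0],1],
    [[0,0,0],[0,0,-0.02],1],
    [[0,0,0],[0,0,-0.03],1],
    [[0,0,0],[0,0,-0.03],1],
  ],
)

```text
time: 19.0
tool_pos: [0.6161, -0.0527, 0.2006]
ee_rot: [[-0.886, 0.206, -0.415], [0.187, 0.979, 0.087], [0.424, -0.0, -0.906]]
wrist_force: [0.3, -0.4, 0.2]
width: 1.001
finger_force: 0.0
```

>>> arm_command(
  commands=[
    [[0,0,0],[0,0,-0.03],1],
    [[0,0,0],[0,0,-0.02],1],
    [[0,0,0],[0,0,0],1],
    [[0,0,0],[0,0,0],1],
    [[0,0,0],[0,0,0],1],
  ],
)

```text
time: 19.5
tool_pos: [0.636, -0.0568, 0.2442]
ee_rot: [[-0.886, 0.206, -0.415], [0.187, 0.979, 0.087], [0.424, -0.0, -0.906]]
wrist_force: [1.0, 0.2, 0.3]
width: 1.002
finger_force: 0.0
```

Run:
```python
from h import *
im,p=shot('wrist','w9.png'); d,_=shot('side','d9.png');s,_=shot('scene','s9.png')
cv2.imwrite('pics/m9.png',np.hstack([cv2.resize(im,(400,300)),cv2.resize(d[180:280,250:350],(390,300),interpolation=cv2.INTER_CUBIC)]))
```

```text
(no output)
```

View pics/m9.png

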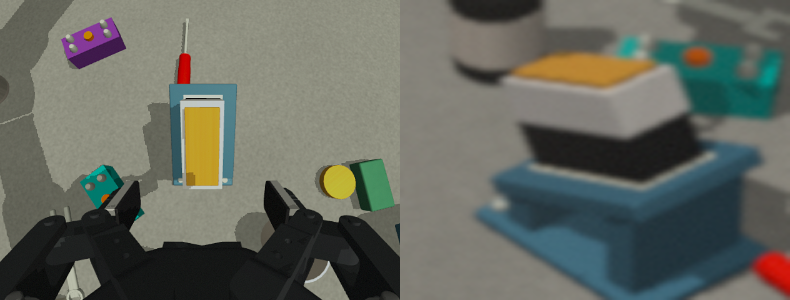

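The stack is flush: the aluminium sits on the black riser with no gap, and the white label edge shows evenly round the riser. Hand in.

```bash
python3 -c "
from workcell import manip
print(manip.close_job())"
```

```text
the job is handed in; nothing more can be done
None
```

I pressed the riser onto the tile and the test block onto the riser, each to a hard stop at its expected home depth. Both are released, no other loose object was touched as far as I could see, and I handed the job in at about 20 s; no verdict came back.

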